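# Fit the notched seed disc to the splined spindle of the counter

### The job

Set the seed counter up for big seed: pick up the disc with the open notches round its edge and fit it on the counter's sloping splined spindle. Feel for the teeth by turning the disc gently on the nose of the spindle, without forcing it, then slide it fully home against the shoulder, and let go. Leave the two other discs and the things on the bench where they are.

Things in the scene. Friction and masses are not known exactly. Their poses are not given: they have to be found in the camera images.
- notched_knob (a point): centre of the round ribbed black knob (34 mm across, 40 to 80 mm above the hub's underside; this point at 60 mm) on the disc to fit, loose, 0.2 to 0.35 kg, standing on its hub on the bench. z: disc axis, hub to knob. Its aluminium plate, 130 mm across, lies at 36 to 40 mm and has twelve open notches round the edge; two other discs have the same hub and knob but a full edge
- notched_hub (a point): centre of the underside of that disc's round steel hub, 56 mm across, 36 mm high; axes as the knob point. Its blind bore is open below, 36 mm deep: for the first 20 mm six straight lands, 4.8 mm wide, every 60 degrees (one on the x axis), reach in to 25.6 mm across; behind them it is plain and wider
- shoulder (a point): on the counter: centre of the flat shoulder (60 mm across) at the root of the drive spindle. z points out along the spindle, 35 degrees from vertical, leaning to the counter's front. Six straight splines stand 0 to 18 mm out: 34 mm across the teeth, teeth 5.8 mm wide, 24 mm across the root. Their rotary position varies and is not given: this frame does not turn with the spindle
- holed_knob (a point): centre of the knob of another disc, with 20 holes of 8 mm in a full round edge; not to be disturbed (60 mm above the bench, 130 mm across)
- fine_knob (a point): centre of the knob of a third disc, with 40 small holes in a full round edge; not to be disturbed (60 mm above the bench, 130 mm across)
- seed_jar: closed jar of seed, 64 mm across and 85 mm high, origin under its centre; bystander
- petri: clear shallow dish, 90 mm across, 14 mm high, origin under its centre; bystander
- weigh_boat: white open weighing tray 85 x 55 x 20 mm, origin under its centre; bystander
- forceps: steel forceps 120 mm long lying along its x axis; bystander
- marker: marker pen 130 mm long lying along its x axis; bystander
- brass_weight: brass weight 32 mm across, 48 mm high, origin under its centre; bystander
- counter: the seed counter (fixed): beige wedge housing 265 x 280 mm, 193 mm high at the back, origin under its middle; front at -x; hopper and catch bin at its +y side. A skirt of 74 mm inner radius stands round the spindle's lower half, to 32 mm out from the shoulder; the hopper is over 100 mm from the axis and lower than the knob of a fitted disc
- nose_tip (a point): end of the spindle, on its axis, 34 mm out from the shoulder: a plain pilot nose 24 mm across, from 18 to 34 mm, chamfered over the last 7 mm. A disc out of line rests on the ends of the teeth, 18 mm short of home; it passes within about 6 degrees either way when centred, every 60 degrees. A geared drive holds the spindle; it turns only against about 1 N m. Axes as the shoulder
Mind the look-alikes: they are no part of the job. What is shaped like the part that bears notched_knob but brown or yellow is not meant.

How it is judged (in metres and radians):
On the way, in this order (a step that is already met when the one before it is completed fails the run):
1. the notched disc is lifted off the bench (height (world z) of notched_hub above 0.03 m and distance between notched_hub and shoulder above 0.06 m), for 0.1 s.
2. its hub is on the nose of the spindle, in line with it (distance between notched_hub and shoulder below 0.032 m and angle between the z axis of notched_hub and the z axis of shoulder, either way round below 0.15 rad), for 0.1 s.
At the end, for the whole second after the job is handed in: the notched disc sits on the spindle with the underside of its hub within 4 mm of the shoulder's centre and its axis within 4 degrees of the spindle's, at rest and released (distance between notched_hub and shoulder below 0.004 m and angle between the z axis of notched_hub and the z axis of shoulder, either way round below 0.07 rad and linear speed of notched below 0.02 m/s and contact force between notched and the arm below 0.1 N); the robot touches nothing.
It fails at once if the disc is forced against the counter (over 90 N) (contact force between notched and counter above 90 N).
It fails at once if another disc is moved more than 30 mm (distance of any of holed_knob, fine_knob from where it was at the start of the episode above 0.03 m).
It fails at once if something else on the bench is moved more than 30 mm (distance of any of seed_jar, petri, weigh_boat, forceps, marker, brass_weight from where it was at the start of the episode above 0.03 m).
It also fails if it takes over 51 s, if anything falls off the work surface, if the arm or the gripper's body presses on something with over 40 N, if the wrist force passes 120 N, or if a joint passes its speed limit or range.

### The arm

A 7-joint arm with a two-finger parallel gripper is mounted at the origin on the work surface. World frame = base frame: x ahead of the robot, y to its left, z up, the work surface at z = 0. Lengths are in mm, angles in rad, forces in N, time in s.
With the tool pointing down it reaches from about 425 to 1025 mm from the base axis. Payload 9.4 kg.
Tool frame: the origin (TCP) lies midway between the tips of the shut fingers; the grasp point (between the pads) lies 19 mm behind it; x points along the fingers, y is the direction in which the jaws open and shut, and the axes are right-handed (so a half turn about x gives the same grasp; the last joint's range is limited). The gripper opens to 93 mm and grips with 3 to 60 N. Pads are 15 mm wide; open, the fingers measure 128 mm over their backs; the gripper's body (75 mm by 188 mm) begins 65 mm behind the grasp point.
Start: joints at [-1.201, 0.599, -0.003, 1.599, 0.002, 0.943, -0.08], TCP at [313.264, 653.827, 218.618] pointing down, gripper open.
Joint ranges: [-2.57, 2.57], [-0.35, 1.97], [-1.29, 1.29], [0.11, 2.56], [-1.05, 4.19], [0.11, 1.86], [-2.63, 2.63]. Speed limits (rad/s): [2.22, 2.22, 3.01, 3.01, 3.14, 3.14, 3.14].

### API

Orientations are given as a 3x3 rotation matrix whose columns are the frame's x, y, z axes.
In Python, from station import sensors, optics, order gives the robot as it stands. The module is installed in compiled form; this text tells all that it offers.
- The arm moves only by the shell command python3 -m handwheel 'ROWS'. ROWS is JSON, one flat list of numbers, 7 for each row, row after row: the shift along the world's x, y, z in m, then the turn, a rotation vector about the world's x, y, z in rad, then the opening, from 0 (shut) to 1 (fully open). In form: [x, y, z, rx, ry, rz, hand, x, y, z, rx, ry, rz, hand, ...]. A call has 1 to 12 rows; each row shifts and turns the pose as measured when the row begins; what a row does not reach is not made up. A row lasts 1/12 s, in which the tool goes at most 41.7 mm and 7.16 degrees, less where a joint would pass 70% of its speed; a pose out of reach is approached as far as the arm can. A call with a gripper value outside its range is refused whole. The fingers move at their own pace and stop on an object; the grip force is fixed at half the most. Time passes only in rows, so rows that do not move let the fingers close. It gives the time, the measured TCP pose, the force and the opening at its end, in the units of the state.
- sensors.sense(): the state, without advancing time (a new reading comes with each control period).
- optics.camera(name): name is "side" or "top" or "wrist"; returns a dict with "img" (384x512x3 uint8, blue, green, red), "depth" (384x512 float32, mm along the optical axis (not along the pixel's ray), 0 where there is no reading), "fovy" (degrees; the focal length in pixels is half the picture's height over the tangent of half this angle, whatever the lens; pixels are square), "cx", "cy" (the principal point, pixels), "world_to_cam" (4x4, takes a point from world to camera coordinates). Camera axes: x right, y down, z forward; pixel columns grow to the right and rows downward; lengths in mm; the calibration is good to about 2 mm. A picture is of the moment at which its call begins.
- order.finish_job(): hands the job in, once; it reports no verdict.
The state is a dict: "t": time; "joint_pos": joint angles; "joint_velocities": joint speeds; "tau": joint torques, N m; "ee_pos": TCP position; "tool_rot": TCP orientation; "force": force on the tool from outside, world axes, zero at the start; "wrist_torque": the same for the moment, N m; "width": finger opening in mm.
Only numpy, scipy, OpenCV 4.12 (cv2) and the standard library are available. Lean on these libraries where they do the work, as an engineer would, in place of code of your own. Each camera call takes 0.05 s, during which the arm holds its last target.

## Working session

There is one attempt and no reset: what is moved stays moved. The work goes in short steps, Python scripts to look and compute and a shell command to move; the robot and the scene stay as the last step left them, time stands still between calls to the robot, and variables do not carry over. Pictures are saved under pics/ and viewed, and the job is handed in when it is done.

```bash
mkdir -p pics; ls
cat > h.py <<'E'
import numpy as np, cv2
from station import sensors, optics, order
def grab(name,tag):
    c=optics.camera(name); cv2.imwrite(f'pics/{tag}.png',c['img'])
    np.savez(f'pics/{tag}.npz',**{k:np.array(v) for k,v in c.items()}); return c
def load(tag):
    return dict(np.load(f'pics/{tag}.npz'))
def pts(c):
    d=c['depth']; h,w=d.shape; f=h/2/np.tan(np.radians(float(c['fovy']))/2)
    u,v=np.meshgrid(np.arange(w),np.arange(h))
    P=np.stack([(u-c['cx'])*d/f,(v-c['cy'])*d/f,d],-1)
    M=np.linalg.inv(c['world_to_cam']); return P@M[:3,:3].T+M[:3,3]
E
python3 - <<'E'
from h import *
for n in('side','top','wrist'):
    c=grab(n,n+'0'); print(n,c['fovy'],c['cx'],c['cy'],np.linalg.inv(c['world_to_cam'])[:3].round(2).tolist())
a=[cv2.imread(f'pics/{n}0.png') for n in('side','top')]
s=sensors.sense(); print({k:np.round(v,3).tolist() for k,v in s.items()})
E
```

```text
pics
side 57.42544439954262 254.534250094834 188.8561699384094 [[0.78, -0.38, 0.5, -74.31], [-0.63, -0.48, 0.61, -742.54], [0.01, -0.79, -0.61, 792.74]]
top 54.29927056424501 261.1517827432455 192.71750706900013 [[-0.04, -0.98, 0.21, 306.72], [-1.0, 0.04, -0.01, -92.83], [0.0, -0.21, -0.98, 1026.24]]
wrist 64.97732585353019 251.4074096188992 186.12843658775725 [[0.43, 0.87, 0.23, 250.27], [0.9, -0.42, -0.11, 684.25], [-0.0, 0.26, -0.97, 383.8]]
{'t': 0.15, 'joint_pos': [-1.201, 0.6, -0.003, 1.6, 0.002, 0.943, -0.08], 'joint_velocities': [-0.001, -0.002, -0.0, -0.002, -0.001, 0.0, 0.0], 'tau': [0.002, -76.558, 1.499, -25.257, -0.052, 0.015, 0.0], 'ee_pos': [313.138, 653.492, 217.969], 'tool_rot': [[-0.0, 0.432, 0.902], [-0.001, 0.902, -0.432], [-1.0, -0.001, 0.0]], 'force': [0.479, 0.168, -0.844], 'wrist_torque': [-0.005, 0.031, -0.028], 'width': 92.624}
```

View pics/top0.png

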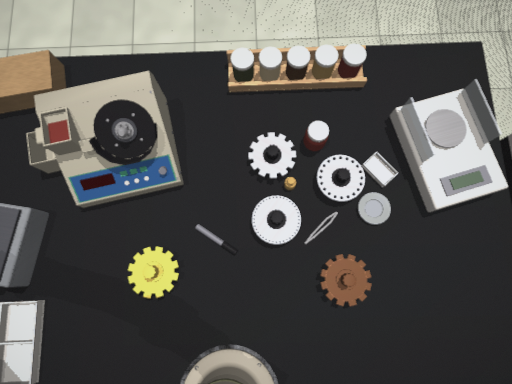

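View pics/side0.png

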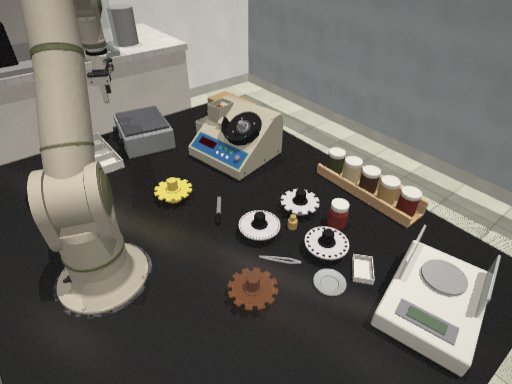

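View pics/wrist0.png

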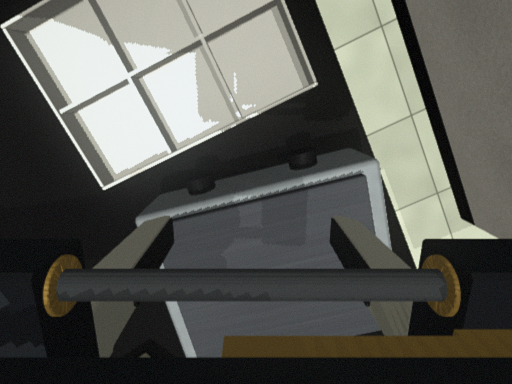

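Candidates in the top image: (272,155) white with open notches; (341,177) white with holes; (277,219) white with fine holes; (153,272) yellow notched; (347,280) brown notched. By the description I choose (272,155). I'll check it in a crop and measure it.

Run:
```python
from h import *
c=load('top0'); P=pts(c)
a=cv2.resize(c['img'][100:210,225:345],None,fx=4,fy=4,interpolation=cv2.INTER_CUBIC)
b=cv2.resize(c['img'][65:210,25:190],None,fx=3.0,fy=3.0,interpolation=cv2.INTER_CUBIC)
cv2.imwrite('pics/crop_a.png',a); cv2.imwrite('pics/crop_b.png',b)
for n,(u,v) in dict(notch=(272,155),holed=(341,177),fine=(277,219),jar=(318,130),brass=(290,184)).items():
    w=P[v-28:v+29,u-28:u+29].reshape(-1,3)
    k=w[(w[:,2]>72)&(w[:,2]<86)]; q=w[(w[:,2]>33)&(w[:,2]<47)]
    def circ(m):
        (x,y),r=cv2.minEnclosingCircle(m[:,:2].astype(np.float32)); return np.round([x,y,r,np.median(m[:,2])],1)
    print(n,len(k),circ(k) if len(k) else '',circ(q) if len(q) else '', P[v,u].round(1))
for (u,v) in [(124,130),(124,110),(105,140),(145,140),(124,155),(60,130),(100,100),(160,190),(120,180)]: print(u,v,P[v,u].round(1))
```

```text
notch 121 [ 622.5 -136.5   17.    80.4] [ 609.2 -146.9   82.5   40.7] [ 607.9 -134.2   81. ]
holed 124 [ 550.5 -319.8   16.6   79.9] [ 550.9 -320.8   65.7   40.6] [ 541.  -311.2   79.9]
fine 131 [ 443.2 -139.    16.7   80. ] [ 443.8 -139.2   65.    40.7] [ 437.8 -139.    78.9]
jar 230 [ 671.7 -260.4   29.2   84.5] [ 632.3 -262.9   80.7   40.3] [ 670.5 -259.5   86.6]
brass 17 [ 531.4 -140.3   76.5   78.5] [ 538.5 -167.    99.6   40.7] [ 539.1 -181.6   31.3]
124 130 [652.9 221.1 181. ]
124 110 [707.9 225.7 173.4]
105 140 [645.8 283.5 138.1]
145 140 [646.1 187.2 126.6]
124 155 [613.7 244.6 111.1]
60 130 [661.3 377.  175.7]
100 100 [727.9 277.8 190.9]
160 190 [544.3 181.4  -1.3]
120 180 [556.9 264.8  78.2]
```

View pics/crop_a.png

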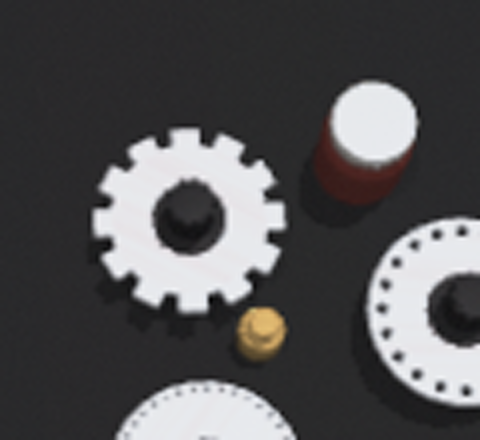

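View pics/crop_b.png

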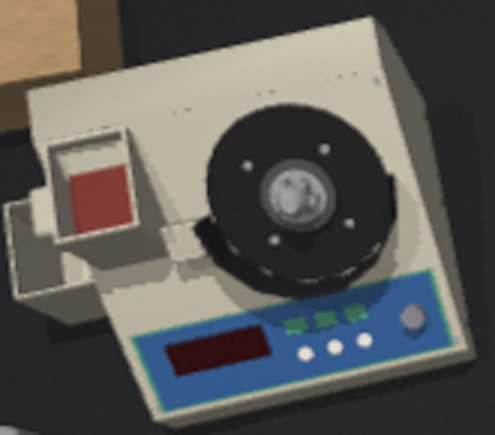

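Run:
```python
from h import *
for n in('top0','side0'):
    c=load(n); P=pts(c); g=c['img'].astype(int).sum(-1)
    d=np.hypot(P[...,0]-655,P[...,1]-225)
    m=(d<75)&(P[...,2]>60)&(c['depth']>0)&(g<150)
    q=P[m]; print(n,len(q))
    # ransac plane
    rng=np.random.default_rng(0);best=0
    for i in range(2000):
        a=q[rng.choice(len(q),3,False)]; nn=np.cross(a[1]-a[0],a[2]-a[0]); 
        if np.linalg.norm(nn)<1:continue
        nn/=np.linalg.norm(nn); nn*=np.sign(nn[2]); k=abs((q-a[0])@nn)<1.5
        if k.sum()>best and nn[2]<.95 and nn[2]>.7: best=k.sum();K=k
    o=q[K].mean(0); U=np.linalg.svd(q[K]-o)[2][2]; U*=np.sign(U[2]); print(best,o.round(1),U.round(4),'tilt',np.degrees(np.arccos(U[2])),'az',np.degrees(np.arctan2(U[1],U[0])))
    # nose: points high above plane
    ALL=P[(d<75)&(c['depth']>0)]; h=(ALL-o)@U
    print(np.histogram(h,bins=np.arange(-30,60,3)))
    for lo,hi in((28,34),(34,40),(40,50)):
        s=ALL[(h>lo)&(h<hi)]
        if len(s): print(lo,len(s),s.mean(0).round(1),s.min(0).round(1),s.max(0).round(1))
```

```text
top0 2392
1325 [668.9 230.6 146.3] [-0.5647 -0.1044  0.8186] tilt 35.05088996813518 az -169.52417073695383
(array([   0,    0,    0,    0,    0,    0,    0,    3,  116, 1303, 1188,
        220,  214,   45,   26,   25,   36,   29,   43,   26,   27,   37,
        107,   56,    7,    0,    0,    0,    0]), array([-30, -27, -24, -21, -18, -15, -12,  -9,  -6,  -3,   0,   3,   6,
         9,  12,  15,  18,  21,  24,  27,  30,  33,  36,  39,  42,  45,
        48,  51,  54,  57]))
28 52 [619.  230.7 149.8] [584.  150.2 127.1] [664.7 281.1 180. ]
34 159 [619.9 204.8 154.8] [582.8 150.3 132. ] [662.2 270.7 183.3]
40 41 [626.5 210.8 164.8] [581.4 153.  135.1] [656.8 238.5 184. ]
side0 681
256 [672.1 237.6 151.2] [-0.5618 -0.1029  0.8208] tilt 34.83208031832248 az -169.61682932750065
(array([  0,   0,   0,   0,   0,   0,   0,   8, 108, 317, 270, 103,  69,
        25,  19,  22,  17,  25,  24,  14,  21,  19,  43,  11,   2,   0,
         0,   0,   0]), array([-30, -27, -24, -21, -18, -15, -12,  -9,  -6,  -3,   0,   3,   6,
         9,  12,  15,  18,  21,  24,  27,  30,  33,  36,  39,  42,  45,
        48,  51,  54,  57]))
28 36 [625.8 184.5 150.9] [583.4 150.2 127.2] [659.6 265.5 180.8]
34 61 [619.6 195.  155.2] [581.  150.6 131.4] [660.1 256.1 182.7]
40 7 [627.9 214.3 168.9] [586.5 185.7 138.4] [647.5 230.8 185.2]
```

```bash
cat >> h.py <<'E'
from scipy.spatial.transform import Rotation as Ro
AZ=np.radians(-169.55+180); T=np.radians(35)
U=np.array([-np.sin(T)*np.cos(AZ),-np.sin(T)*np.sin(AZ),np.cos(T)])
def Rt(yaw=0.):  # tool orientation along -U, extra turn about U (deg)
    x=-U; y=np.array([np.cos(T)*np.cos(AZ),np.cos(T)*np.sin(AZ),np.sin(T)]); R=np.stack([x,y,np.cross(x,y)],1)
    return Ro.from_rotvec(np.radians(yaw)*U).as_matrix()@R
def Rd(yaw):
    a=np.radians(yaw); x=np.array([0,0,-1.]); y=np.array([np.cos(a),np.sin(a),0]); return np.stack([x,y,np.cross(x,y)],1)
def to(p,R,s=None):
    s=s or sensors.sense(); d=(np.array(p)-s['ee_pos'])/1000
    r=Ro.from_matrix(R@np.array(s['tool_rot']).T).as_rotvec()
    print('d',d.round(4).tolist(),'r',r.round(4).tolist(),'deg',np.degrees(np.linalg.norm(r)).round(1))
def st():
    s=sensors.sense(); print({k:np.round(s[k],3).tolist() for k in('t','joint_pos','ee_pos','tool_rot','force','wrist_torque','width')})
E
python3 -c "
from h import *
print(U); to([590,212.5,281],Rt())"
```

```text
[-0.56406285 -0.10403381  0.81915204]
d [0.2769, -0.441, 0.063] r [0.3858, -0.5039, -0.9111] deg 63.6
```

```bash
python3 -m handwheel '[0.022,-0.035,0.007,0.0322,-0.042,-0.0759,1, 0.022,-0.035,0.007,0.0322,-0.042,-0.0759,1, 0.022,-0.035,0.007,0.0322,-0.042,-0.0759,1, 0.022,-0.035,0.007,0.0322,-0.042,-0.0759,1, 0.022,-0.035,0.007,0.0322,-0.042,-0.0759,1, 0.022,-0.035,0.007,0.0322,-0.042,-0.0759,1, 0.022,-0.035,0.005,0.0322,-0.042,-0.0759,1, 0.022,-0.035,0.005,0.0322,-0.042,-0.0759,1, 0.022,-0.035,0.005,0.0322,-0.042,-0.0759,1, 0.022,-0.035,0.005,0.0322,-0.042,-0.0759,1, 0.022,-0.035,0.005,0.0322,-0.042,-0.0759,1, 0.022,-0.035,0.005,0.0322,-0.042,-0.0759,1]'
python3 -c "
from h import *
st();to([590,212.5,281],Rt())"
```

```text
t: 1.15
ee_pos: [552.4, 256.6, 282.0]
tool_rot: [[0.547, 0.813, 0.203], [0.108, 0.172, -0.979], [-0.83, 0.557, 0.006]]
force: [-0.2, -0.8, -0.4]
width: 92.9
{'t': 1.15, 'joint_pos': [-1.19, 0.277, 0.66, 2.269, 0.469, 0.113, -0.842], 'ee_pos': [552.395, 256.565, 282.007], 'tool_rot': [[0.547, 0.813, 0.203], [0.108, 0.172, -0.979], [-0.83, 0.557, 0.006]], 'force': [-0.154, -0.775, -0.406], 'wrist_torque': [-0.187, 0.641, -0.024], 'width': 92.905}
d [0.0376, -0.0441, -0.001] r [0.0098, -0.0184, -0.0216] deg 1.7
```

```bash
python3 -m handwheel '[0.019,-0.022,0,0.005,-0.009,-0.01,1, 0.019,-0.022,0,0.005,-0.009,-0.01,1, 0,0,0,0,0,0,1, 0,0,0,0,0,0,1]'
python3 -c "
from h import *
st();to([590,212.5,281],Rt()); grab('wrist','w1')"
```

```text
t: 1.48
ee_pos: [584.5, 215.6, 281.5]
tool_rot: [[0.561, 0.808, 0.181], [0.1, 0.151, -0.983], [-0.822, 0.569, 0.004]]
force: [-0.6, 0.2, -0.6]
width: 93.2
{'t': 1.483, 'joint_pos': [-0.913, 0.265, 0.442, 2.254, 0.842, 0.107, -1.15], 'ee_pos': [584.498, 215.572, 281.458], 'tool_rot': [[0.561, 0.808, 0.181], [0.1, 0.151, -0.983], [-0.822, 0.569, 0.004]], 'force': [-0.576, 0.151, -0.644], 'wrist_torque': [-0.113, 0.636, -0.005], 'width': 93.219}
d [0.0055, -0.0031, -0.0005] r [0.0051, -0.0042, 0.0002] deg 0.4
```

View pics/w1.png

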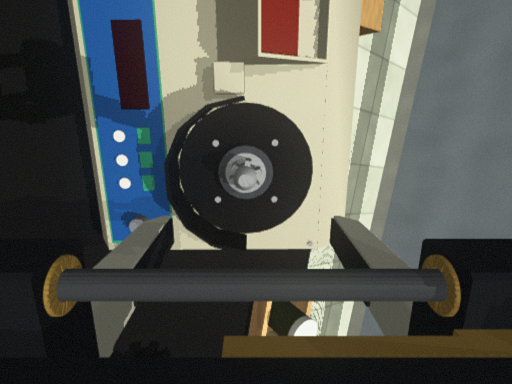

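```bash
cat > kin.py <<'E'
import numpy as np, itertools
from scipy.optimize import least_squares
from scipy.spatial.transform import Rotation as Ro
def rz(a): return Ro.from_euler('z',a).as_matrix()
def ry(a): return Ro.from_euler('y',a).as_matrix()
B=np.array([[0,0,1],[0,1,0],[1,0,0.]]) # placeholder tool axes
def fk(q,p,s):
    h,L1,L2,Lt,a,b=p; s1,s3,s5,s7,s2=s
    R=rz(a+s1*q[0])@ry(q[1]); P=np.array([0,0,h])+R@[0,0,L1]
    R=R@rz(s3*q[2])@ry(q[3]); P=P+R@[0,0,L2]
    R=R@rz(s5*q[4])@ry(q[5])@rz(s7*q[6]+b); P=P+R@[0,0,Lt]
    return P,np.stack([R[:,2],R[:,0],np.cross(R[:,2],R[:,0])],1)
D=[([-1.201,.6,-.003,1.6,.002,.943,-.08],[313.138,653.492,217.969],[[0,.432,.902],[-.001,.902,-.432],[-1,-.001,0]]),
([-1.19,.277,.66,2.269,.469,.113,-.842],[552.395,256.565,282.007],[[0.547,0.813,0.203],[0.108,0.172,-0.979],[-0.83,0.557,0.006]]),
([-0.913,0.265,0.442,2.254,0.842,0.107,-1.15],[584.498,215.572,281.458],[[0.561,0.808,0.181],[0.1,0.151,-0.983],[-0.822,0.569,0.004]])]
def fit():
    best=None
    for s in itertools.product((1,-1),repeat=4):
        s=s+(1,)
        for a0 in (0,1.5,3,-1.5):
          for b0 in (0,1.57,3.14,-1.57):
            f=lambda p:np.concatenate([np.r_[(fk(q,p,s)[0]-P)/1000,(fk(q,p,s)[1]-np.array(R)).ravel()] for q,P,R in D])
            r=least_squares(f,[400,480,460,300,a0,b0],x_scale=[100,100,100,100,1,1],max_nfev=60)
            if best is None or r.cost<best[0]: best=(r.cost,r.x,s)
    return best
if __name__=='__main__':
    b=fit(); print(b); np.save('kin.npy',np.r_[b[1],b[2]])
    for q,P,R in D: print(fk(q,b[1],b[2])[0].round(1),P)
E
python3 kin.py
```

```text
(np.float64(0.0016236952343706376), array([ 4.03486967e+02,  5.78165037e+02,  4.81552204e+02,  3.68597245e+02,
       -3.19050814e-02,  3.11369587e+00]), (-1, -1, -1, -1, 1))
[278.3 658.9 228.7] [313.138, 653.492, 217.969]
[551.7 266.7 276.1] [552.395, 256.565, 282.007]
[584.  235.3 276.7] [584.498, 215.572, 281.458]
```

```bash
cat > kin2.py <<'E'
import numpy as np
from kin import rz,ry,D
from scipy.optimize import least_squares, minimize
from scipy.spatial.transform import Rotation as Ro
def fk(q,p):
    h,L1,L2,Lt,d1,d2,e1,e2,x6=p
    R=rz(-q[0])@ry(q[1]); P=np.array([0,0,h])+R@[e1,d1,L1]
    R=R@rz(-q[2])@ry(q[3]); P=P+R@[e2,d2,L2]
    R=R@rz(-q[4])@ry(q[5]); P=P+R@[x6,0,0]; R=R@rz(-q[6]+np.pi); P=P+R@[0,0,Lt]
    return P,np.stack([R[:,2],R[:,0],np.cross(R[:,2],R[:,0])],1)
def fit():
    p0=np.array([400,520,460,360,-50,0,0,0,0.])
    f=lambda p:np.concatenate([fk(q,p)[0]-P for q,P,R in D]+[(p-p0)[4:]*.01,(p-p0)[:4]*.003])
    return least_squares(f,p0).x
if __name__=='__main__':
    p=fit(); print(p.round(1))
    for q,P,R in D: print(fk(q,p)[0].round(1),P, np.abs(fk(q,p)[1]-R).max().round(3))
E
python3 kin2.py
```

```text
[ 3.443e+02  6.167e+02  4.637e+02  3.352e+02 -3.230e+01 -2.490e+01
  1.570e+01  2.260e+01 -1.000e-01]
[313.1 653.5 218. ] [313.138, 653.492, 217.969] 0.001
[552.4 256.6 282. ] [552.395, 256.565, 282.007] 0.001
[584.5 215.5 281.4] [584.498, 215.572, 281.458] 0.0
```

```bash
cat > ik.py <<'E'
from kin2 import *; from h import Rt,Rd,U
lo=np.array([-2.57,-.35,-1.29,.11,-1.05,.11,-2.63]);hi=np.array([2.57,1.97,1.29,2.56,4.19,1.86,2.63])
p=fit()
def ik(P,R,n=60,seed=0,q0=None):
    rng=np.random.default_rng(seed);out=[]
    for i in range(n):
        s=rng.uniform(lo,hi) if q0 is None else np.clip(q0+rng.normal(0,.2,7),lo+.01,hi-.01)
        def f(q):
            a,b=fk(q,p); return np.r_[(a-P)/100,(b-R).ravel()*3]
        r=least_squares(f,s,bounds=(lo,hi),max_nfev=80)
        if r.cost<1e-6: out.append(r.x)
    return np.array(out)
E
python3 - <<'E'
from ik import *
N=np.array([652,224,181.])
for name,off,yaw in [('final',7,0),('final',7,60),('final',7,-60),('final',7,180),('hover',55,0),('hover',110,0),('hover',110,180)]:
    o=ik(N+off*U,Rt(yaw),40); print(name,off,yaw,len(o))
    if len(o):
        m=np.minimum(o-lo,hi-o).min(1); 
        for k in np.argsort(-m)[:3]: print('  ',m[k].round(2),o[k].round(2))
E
```

```text
final 7 0 29
   0.43 [ 0.1   0.62 -0.84  2.13  1.74  0.63 -1.87]
   0.42 [ 0.09  0.61 -0.82  2.14  1.75  0.61 -1.88]
   0.42 [ 0.05  0.59 -0.76  2.14  1.75  0.58 -1.9 ]
final 7 60 26
   0.42 [ 0.12  0.63 -0.87  2.13  1.74  0.65 -0.82]
   0.42 [ 0.09  0.61 -0.82  2.14  1.75  0.62 -0.84]
   0.39 [ 0.14  0.64 -0.9   2.13  1.74  0.67 -0.81]
final 7 -60 13
   0.06 [-0.9   0.55  0.56  2.2   3.78  0.17  1.12]
   0.05 [-0.62  0.49  0.16  2.19  2.37  0.16  2.57]
   0.04 [-0.64  0.49  0.18  2.19  2.44  0.15  2.5 ]
final 7 180 28
   0.42 [ 0.03  0.59 -0.74  2.14  1.75  0.57  1.23]
   0.42 [ 0.03  0.58 -0.73  2.14  1.75  0.56  1.23]
   0.42 [ 0.01  0.57 -0.7   2.14  1.76  0.54  1.22]
hover 55 0 29
   0.39 [ 0.14  0.53 -0.9   2.16  1.63  0.62 -1.8 ]
   0.39 [ 0.03  0.48 -0.74  2.17  1.63  0.52 -1.83]
   0.39 [ 0.02  0.48 -0.73  2.17  1.63  0.52 -1.84]
hover 110 0 22
   0.36 [ 0.04  0.35 -0.74  2.2   1.43  0.47 -1.69]
   0.34 [-0.01  0.34 -0.68  2.2   1.43  0.45 -1.69]
   0.33 [-0.02  0.34 -0.67  2.2   1.43  0.44 -1.69]
hover 110 180 24
   0.37 [ 0.16  0.4  -0.9   2.19  1.45  0.56  1.45]
   0.34 [ 0.19  0.41 -0.95  2.19  1.46  0.58  1.45]
   0.32 [-0.04  0.33 -0.63  2.21  1.42  0.43  1.46]
```

Run:
```python
from h import *
c=load('w1'); 
cv2.imwrite('pics/w1c.png',cv2.resize(c['img'][130:210,205:290],None,fx=7,fy=7,interpolation=cv2.INTER_CUBIC))
P=pts(c)
N=np.array([652,224,181.])
# heights along U for region near
d=P-N; h=d@U; r=np.linalg.norm(d-h[...,None]*U,axis=-1)
w=(r<40)&(c['depth']>0)
print(np.histogram(h[w],bins=np.arange(-44,12,2)))
# plate plane (annulus 35-60)
a=(r>35)&(r<60)&(abs(h+40)<15); q=P[a]; 
for _ in range(5):
    o=q.mean(0); n=np.linalg.svd(q-o)[2][2]; n*=np.sign(n[2]); q=q[abs((q-o)@n)<2]
print('plane',n.round(4),np.degrees(np.arccos(n[2])),np.degrees(np.arctan2(n[1],n[0])),((o-N)@U).round(1))
top=w&(h>-4)&(r<16); print('nose',top.sum(),P[top].mean(0).round(1),np.median(h[top]).round(1))
```

```text
(array([   1,  471, 1157,   48,  117, 1228,  239,   11,   12,   14,   15,
         13,   13,   28,  141,   16,    6,   14,   23,   91,   82,   88,
        141,    3,    0,    0,    0]), array([-44, -42, -40, -38, -36, -34, -32, -30, -28, -26, -24, -22, -20,
       -18, -16, -14, -12, -10,  -8,  -6,  -4,  -2,   0,   2,   4,   6,
         8,  10]))
plane [-0.5624 -0.1104  0.8194] 34.970980213009774 -168.89938033497063 -39.6
nose 312 [647.9 227.9 177.9] -0.3
```

View pics/w1c.png

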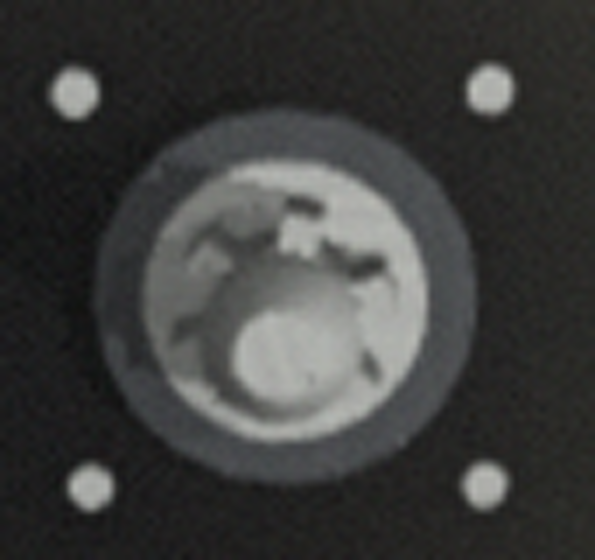

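```bash
cat >> h.py <<'E'
EA=np.array([np.cos(T)*np.cos(AZ),np.cos(T)*np.sin(AZ),np.sin(T)]); EB=np.cross(U,EA)
def rect(c,O,h,half=40,s=8,ea=EA,eb=EB,u=U):
    """image of plane O+h*u; pixel col=along ea (+), row = -eb"""
    n=int(2*half*s); g=(np.arange(n)-n/2+.5)/s
    A,B=np.meshgrid(g,-g); X=O+h*u+A[...,None]*ea+B[...,None]*eb
    M=c['world_to_cam']; Y=X@M[:3,:3].T+M[:3,3]; f=384/2/np.tan(np.radians(float(c['fovy']))/2)
    return cv2.remap(c['img'],(Y[...,0]/Y[...,2]*f+c['cx']).astype(np.float32),(Y[...,1]/Y[...,2]*f+c['cy']).astype(np.float32),cv2.INTER_CUBIC)
E
python3 - <<'E'
from h import *
c=load('w1'); N=np.array([652,224,181.])
ims=[]
for h in(-33.3,-15.5,.5):
    im=rect(c,N,h,38,5); n=im.shape[0]
    for r in (12,17,30): cv2.circle(im,(n//2,n//2),int(r*5),(0,255,0),1)
    cv2.putText(im,str(h),(5,15),0,.5,(0,255,255)); ims.append(im)
big=np.hstack(ims); cv2.imwrite('pics/rect1.png',cv2.resize(big,(798,266)))
E
```

```text
(no output)
```

View pics/rect1.png

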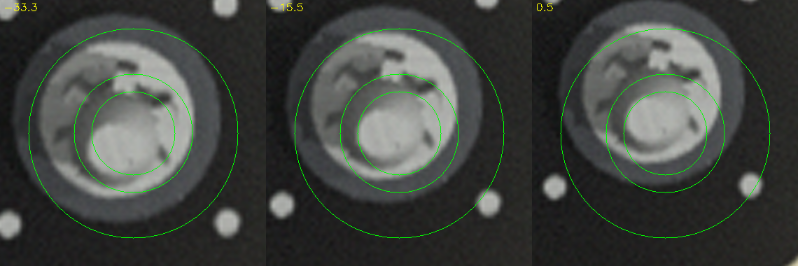

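Run:
```python
from h import *
from scipy.optimize import least_squares
c=load('w1'); N=np.array([652,224,181.])-4.6*EA+4.4*EB
P=pts(c); d=P-N; h=d@U; r=np.linalg.norm(d-h[...,None]*U,axis=-1)
for a,b,l,k in((21,28,-36,-30),(13.5,16,-18,-12),(0,9,-3,5)):
    w=(r>a)&(r<b)&(h>l)&(h<k); print(w.sum(),np.median(h[w]).round(2),h[w].std().round(2))
top=(r<16)&(h>-3)&(h<5); 
for dl in(8,):
    print('nose pts',top.sum(),((P[top]-N)@EA).mean(),((P[top]-N)@EB).mean(), 'hi', [(((P[(r<16)&(h>0)]-N)@e).mean()) for e in(EA,EB)])
s=8;im=rect(c,N,-33.3,42,s); g=cv2.GaussianBlur(cv2.cvtColor(im,cv2.COLOR_BGR2GRAY),(0,0),4).astype(float)
n=g.shape[0]
def edge(g,r0,r1,sign):
    E=[]
    for t in np.arange(0,360,2):
        a=np.radians(t); rr=np.arange(r0,r1,.1); x=n/2-.5+s*rr*np.cos(a); y=n/2-.5-s*rr*np.sin(a)
        v=cv2.remap(g.astype(np.float32),x.astype(np.float32)[None],y.astype(np.float32)[None],cv2.INTER_LINEAR)[0]
        k=np.argmax(sign*np.gradient(v)); E.append((rr[k]*np.cos(a),rr[k]*np.sin(a)))
    E=np.array(E); f=lambda p:np.hypot(E[:,0]-p[0],E[:,1]-p[1])-p[2]
    return least_squares(f,[0,0,(r0+r1)/2],loss='soft_l1',f_scale=.3)
q=edge(g,26,36,-1);print('ring',q.x.round(2),np.abs(q.fun).mean().round(2))
q=edge(g,19,26,-1);print('inner ring',q.x.round(2),np.abs(q.fun).mean().round(2))
N2=N
ims=[]
for hh in(-33.3,-15.5,.5):
    m=rect(c,N2,hh,32,8); 
    for rad in (12,17,22.5,30): cv2.circle(m,(256,256),int(rad*8),(0,255,0),1)
    ims.append(m)
cv2.imwrite('pics/rect2.png',cv2.resize(np.hstack(ims),(798,266)))
cv2.imwrite('pics/rect3.png',rect(c,N2,-15.5,22,13))
```

```text
881 -32.94 0.73
77 -15.06 0.82
253 0.31 1.24
nose pts 272 0.042105544066264516 0.10207310002530956 hi [np.float64(-0.07446968257105686), np.float64(-0.6160585346117379)]
ring [ 1.000e-02 -1.700e-01  2.959e+01] 0.19
inner ring [-0.04 -0.5  22.05] 0.14
```

View pics/rect2.png

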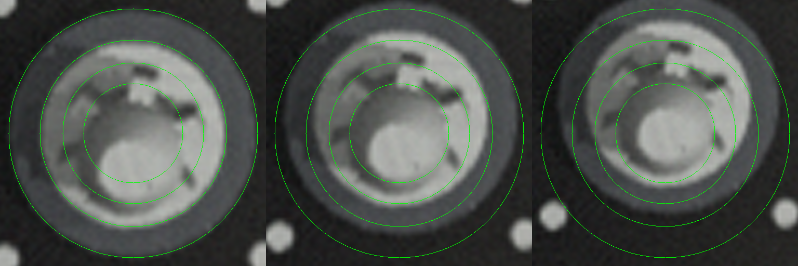

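View pics/rect3.png

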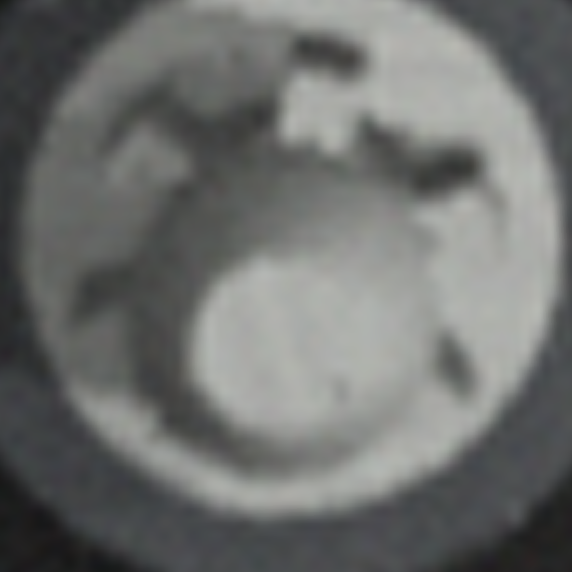

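Run:
```python
from h import *
to([622,-136,205],Rd(80))
from ik import *
for yaw in(50,80,110):
    o=ik(np.array([622,-136,43.]),Rd(yaw),25); m=np.minimum(o-lo,hi-o).min(1); k=np.argsort(-m)[:2]; print(yaw,len(o),m[k].round(2),o[k].round(2).tolist())
```

```text
d [0.0375, -0.3513, -0.0766] r [-0.4532, 0.4571, 1.174] deg 76.7
50 15 [0.62 0.54] [[0.57, 0.83, -0.67, 1.85, 0.76, 0.73, 0.34], [0.47, 0.79, -0.51, 1.86, 0.61, 0.65, 0.46]]
80 17 [0.55 0.53] [[0.61, 0.86, -0.74, 1.85, 0.82, 0.77, 0.81], [0.45, 0.78, -0.48, 1.86, 0.58, 0.64, 1.01]]
110 16 [0.53 0.5 ] [[0.62, 0.87, -0.76, 1.85, 0.84, 0.78, 1.32], [0.4, 0.77, -0.4, 1.87, 0.5, 0.61, 1.6]]
```

```bash
python3 -m handwheel '[0.003,-0.03,0,-0.038,0.038,0.098,1, 0.003,-0.03,0,-0.038,0.038,0.098,1, 0.003,-0.03,0,-0.038,0.038,0.098,1, 0.003,-0.03,-0.006,-0.038,0.038,0.098,1, 0.003,-0.03,-0.008,-0.038,0.038,0.098,1, 0.003,-0.03,-0.008,-0.038,0.038,0.098,1, 0.003,-0.03,-0.008,-0.038,0.038,0.098,1, 0.003,-0.03,-0.008,-0.038,0.038,0.098,1, 0.003,-0.03,-0.008,-0.038,0.038,0.098,1, 0.003,-0.03,-0.008,-0.038,0.038,0.098,1, 0.003,-0.03,-0.008,-0.038,0.038,0.098,1, 0.003,-0.02,-0.008,-0.038,0.038,0.098,1]'
python3 -c "
from h import *
st();to([622,-136,205],Rd(80))"
```

```text
t: 2.53
ee_pos: [604.1, 8.4, 215.0]
tool_rot: [[0.163, 0.495, 0.854], [0.107, 0.851, -0.514], [-0.981, 0.175, 0.086]]
force: [0.2, 0.8, -1.0]
width: 92.6
{'t': 2.533, 'joint_pos': [0.471, 0.493, -0.742, 1.982, 0.427, 0.638, 0.532], 'ee_pos': [604.104, 8.37, 215.036], 'tool_rot': [[0.163, 0.495, 0.854], [0.107, 0.851, -0.514], [-0.981, 0.175, 0.086]], 'force': [0.177, 0.775, -0.968], 'wrist_torque': [-0.147, 0.174, -0.043], 'width': 92.59}
d [0.0179, -0.1444, -0.01] r [-0.1358, 0.1431, 0.3584] deg 23.4
```

```bash
python3 -m handwheel '[0.003,-0.024,-0.002,-0.023,0.024,0.06,1, 0.003,-0.024,-0.002,-0.023,0.024,0.06,1, 0.003,-0.024,-0.002,-0.023,0.024,0.06,1, 0.003,-0.024,-0.002,-0.023,0.024,0.06,1, 0.003,-0.024,-0.001,-0.023,0.024,0.06,1, 0.003,-0.024,-0.001,-0.023,0.024,0.06,1, 0,0,0,0,0,0,1, 0,0,0,0,0,0,1]'
python3 -c "
from h import *
st();to([622,-136,205],Rd(80));grab('wrist','w2')"
```

```text
t: 3.2
ee_pos: [621.5, -126.4, 195.5]
tool_rot: [[-0.038, 0.128, 0.991], [0.008, 0.992, -0.128], [-0.999, 0.003, -0.038]]
force: [0.1, 0.8, 0.0]
width: 92.8
{'t': 3.2, 'joint_pos': [0.616, 0.646, -0.797, 1.776, 0.528, 0.99, 1.046], 'ee_pos': [621.457, -126.384, 195.545], 'tool_rot': [[-0.038, 0.128, 0.991], [0.008, 0.992, -0.128], [-0.999, 0.003, -0.038]], 'force': [0.13, 0.842, 0.011], 'wrist_torque': [0.013, -0.059, -0.031], 'width': 92.825}
d [0.0005, -0.0096, 0.0095] r [-0.0086, -0.0375, -0.046] deg 3.4
```

View pics/w2.png

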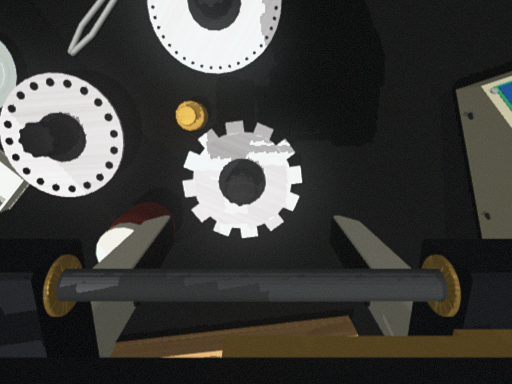

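The wrist view shows the notched disc centred at (242,180), with the brass weight at (190,115) and the jar at (120,235). This confirms the choice: open notches and a white plate.

Run:
```python
from h import *
from scipy.optimize import least_squares
c=load('w2'); P=pts(c); X=np.array([1.,0,0]);Y=np.array([0,1.,0]);Z=np.array([0,0,1.])
O=np.array([622.,-136,0])
for it in range(2):
    d=P-O; r=np.hypot(d[...,0],d[...,1]); z=P[...,2]; ok=c['depth']>0
    print('plate z',np.median(z[ok&(r>25)&(r<50)]),'top',np.median(z[ok&(r<14)&(z>65)]),'table',np.median(z[ok&(r>75)&(r<90)]))
    k=ok&(r<25)&(z>77); (a,b),rr=cv2.minEnclosingCircle(P[k][:,:2].astype(np.float32)); print('knob',a,b,rr,P[k].mean(0))
    s=5; im=rect(c,O,40,80,s,X,Y,Z); g=cv2.GaussianBlur(cv2.cvtColor(im,cv2.COLOR_BGR2GRAY),(0,0),2); n=g.shape[0]
    # notch phase: ring at r 57..61 ; centre: outer edge tips
    pol=cv2.warpPolar(g,(int(80*s),720),(n/2-.5,n/2-.5),80*s,cv2.INTER_LINEAR) # rows angle cw in image
    E=[]
    for i in range(720):
        v=pol[i,50*s:75*s].astype(float); k2=np.where(v>110)[0]
        if len(k2): 
            rad=50+k2.max()/s; a=-np.radians(i/2); E.append((rad*np.cos(a),rad*np.sin(a),rad))
    E=np.array(E); m=E[:,2]>61.5; 
    f=lambda p:np.hypot(E[m,0]-p[0],E[m,1]-p[1])-p[2]
    q=least_squares(f,[0,0,65],loss='soft_l1',f_scale=.5); print('plate',q.x.round(2),m.sum())
    O[:2]+=q.x[:2]; print(O)
prof=pol[:,int(58*s):int(62*s)].mean(1); a=np.radians(np.arange(720)/2)
ph=-np.angle((prof*np.exp(-1j*12*a)).sum())/12
# tooth (bright) centre in image-cw angle -> world ccw
print('lobe centre world deg mod 30', (-(np.degrees(ph)))%30)
cv2.imwrite('pics/disc.png',cv2.resize(rect(c,O,40,75,4,X,Y,Z),(600,600)))
```

```text
plate z 297.931578888306 top 79.82955839050578 table 0.2785225751327971
knob 618.6918334960938 -135.39129638671875 22.720712661743164 [ 605.41121198 -131.96359999  286.69334228]
plate [ 2.25 -1.16 65.54] 442
[ 624.24920043 -137.15770866    0.        ]
plate z 298.02575564198395 top 79.93386361137863 table 0.3302533187600716
knob 619.7686767578125 -136.49221801757812 21.42074966430664 [ 606.44550704 -133.11410651  278.95344509]
plate [ 6.000e-02 -0.000e+00  6.552e+01] 439
[ 624.30999518 -137.15907361    0.        ]
lobe centre world deg mod 30 0.07299944252734467
```

View pics/disc.png

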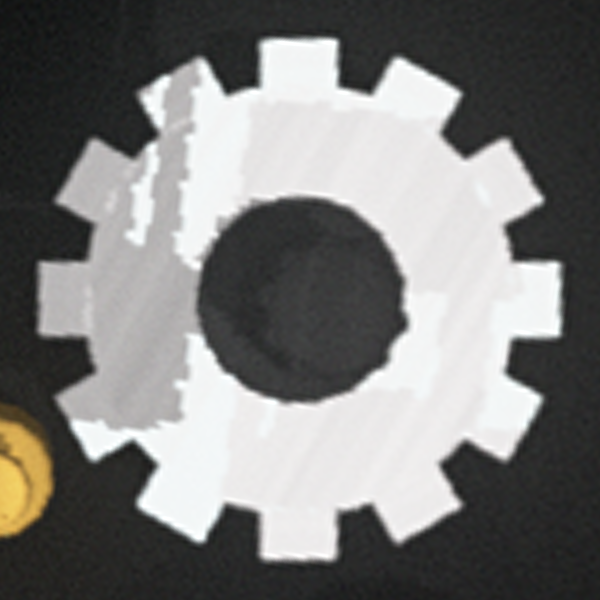

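```bash
python3 -m handwheel '[0.001,-0.004,-0.03,-0.003,-0.012,-0.015,1, 0.001,-0.004,-0.03,-0.003,-0.012,-0.015,1, 0.001,-0.003,-0.03,-0.002,-0.012,-0.015,1, 0,0,-0.02,0,0,0,1, 0,0,0,0,0,0,1, 0,0,0,0,0,0,1]'
python3 -c "
from h import *
to([624.3,-137.2,43],Rd(80))"
```

```text
t: 3.75
ee_pos: [624.2, -122.7, 83.5]
tool_rot: [[0.001, 0.164, 0.987], [0.008, 0.986, -0.164], [-1.0, 0.008, -0.0]]
force: [0.4, 0.1, 0.6]
width: 93.0
d [0.0001, -0.0145, -0.0405] r [-0.0077, 0.0009, -0.0101] deg 0.7
```

```bash
python3 -m handwheel '[0,-0.008,0,-0.004,0,-0.005,1, 0,-0.007,0,-0.004,0,-0.005,1, 0,0,0,0,0,0,1, 0,0,0,0,0,0,1]'
python3 -c "
from h import *
to([624.3,-137.2,43],Rd(80))"
```

```text
t: 4.08
ee_pos: [626.1, -136.0, 88.1]
tool_rot: [[0.005, 0.172, 0.985], [-0.001, 0.985, -0.172], [-1.0, 0.0, 0.005]]
force: [0.3, 0.4, 1.2]
width: 93.1
d [-0.0018, -0.0012, -0.0451] r [0.0007, 0.0051, -0.0021] deg 0.3
```

```bash
python3 -m handwheel '[-0.0006,-0.0005,-0.012,0,0.001,0,1, -0.0006,-0.0005,-0.012,0,0.001,0,1, -0.0006,-0.0005,-0.012,0,0,0,1, 0,0,-0.008,0,0,0,1, 0,0,0,0,0,0,1, 0,0,0,0,0,0,1]'
python3 -c "
from h import *
to([624.3,-137.2,43],Rd(80))"
```

```text
t: 4.58
ee_pos: [624.3, -138.8, 40.5]
tool_rot: [[0.005, 0.174, 0.985], [-0.001, 0.985, -0.174], [-1.0, -0.0, 0.005]]
force: [1.0, 0.0, 0.2]
width: 93.1
d [-0.0, 0.0016, 0.0025] r [0.0011, 0.0048, -0.0] deg 0.3
```

```bash
python3 -m handwheel '[0,0.0016,0.003,0.001,0.004,0,1, 0,0,0,0,0,0,1]'
python3 -c "
from h import *
to([624.3,-137.2,43],Rd(80))"
python3 -m handwheel '[0,0,0,0,0,0,0.4, 0,0,0,0,0,0,0.3, 0,0,0,0,0,0,0, 0,0,0,0,0,0,0, 0,0,0,0,0,0,0, 0,0,0,0,0,0,0, 0,0,0,0,0,0,0, 0,0,0,0,0,0,0]'
python3 -c "
from h import *
to([624.3,-137.2,43],Rd(80));grab('wrist','w3')"
```

```text
t: 4.75
ee_pos: [624.2, -136.5, 43.2]
tool_rot: [[-0.001, 0.173, 0.985], [0.001, 0.985, -0.173], [-1.0, 0.0, -0.001]]
force: [-0.2, 0.4, 0.3]
width: 93.1
d [0.0001, -0.0007, -0.0002] r [-0.0006, -0.0006, -0.0005] deg 0.1
t: 5.42
ee_pos: [625.0, -136.5, 44.9]
tool_rot: [[0.002, 0.173, 0.985], [0.0, 0.985, -0.173], [-1.0, 0.0, 0.002]]
force: [-0.2, -0.5, 0.5]
width: 44.1
d [-0.0007, -0.0007, -0.0019] r [-0.0002, 0.0016, -0.0005] deg 0.1
```

View pics/w3.png

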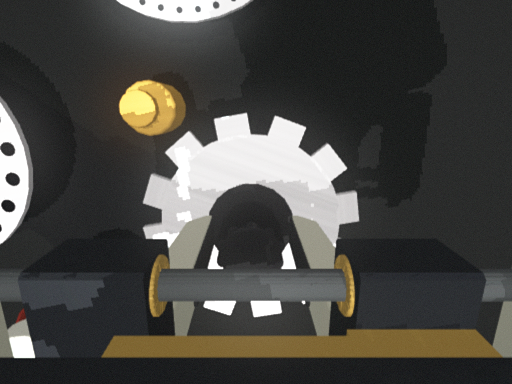

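Still closing (44 mm, the knob is 34 mm). I'll keep closing, then lift.

```bash
python3 -m handwheel '[0,0,0,0,0,0,0, 0,0,0,0,0,0,0, 0,0,0,0,0,0,0, 0,0,0,0,0,0,0, 0,0,0,0,0,0,0]'
python3 -m handwheel '[0,0,0.01,0,0,0,0, 0,0,0.015,0,0,0,0, 0,0,0.02,0,0,0,0, 0,0,0.02,0,0,0,0, 0,0,0.02,0,0,0,0, 0,0,0,0,0,0,0]'
python3 -c "
from h import *
st();grab('wrist','w4');grab('side','s4')
a=cv2.imread('pics/s4.png')[120:320,200:420];b=cv2.imread('pics/w4.png')
cv2.imwrite('pics/c4.png',np.hstack([cv2.resize(a,(422,384)),b[:,70:440]]))"
```

```text
t: 5.88
ee_pos: [624.9, -136.7, 44.8]
tool_rot: [[0.001, 0.173, 0.985], [0.0, 0.985, -0.173], [-1.0, 0.0, 0.001]]
force: [-0.8, -0.4, -0.6]
width: 33.9
t: 6.38
ee_pos: [622.5, -135.6, 135.9]
tool_rot: [[-0.003, 0.172, 0.985], [0.002, 0.985, -0.172], [-1.0, 0.001, -0.004]]
force: [0.6, -0.4, -2.9]
width: 33.7
{'t': 6.383, 'joint_pos': [0.595, 0.695, -0.738, 1.847, 0.61, 0.846, 0.947], 'ee_pos': [622.513, -135.586, 135.936], 'tool_rot': [[-0.003, 0.172, 0.985], [0.002, 0.985, -0.172], [-1.0, 0.001, -0.004]], 'force': [0.617, -0.366, -2.895], 'wrist_torque': [0.025, -0.076, 0.015], 'width': 33.706}
```

View pics/c4.png

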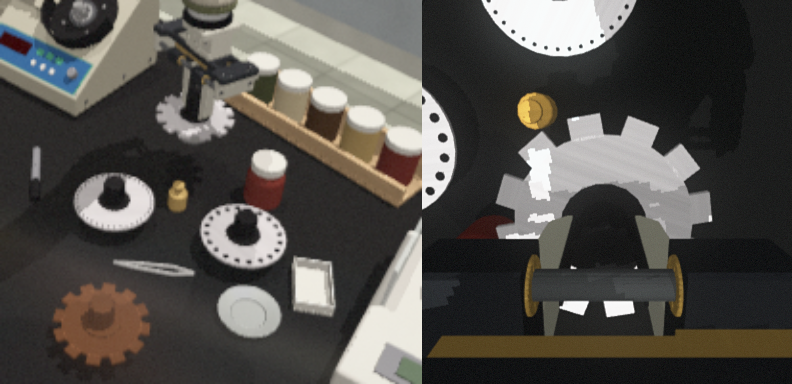

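```bash
cat >> h.py <<'E'
N=np.array([652,224,181.])-4.6*EA+4.4*EB+.5*U
G=44.8
E
python3 -c "
from h import *
print(N);to(N+95*U,Rt(69.55))"
```

```text
[647.21430793 227.59155469 178.77112441]
d [-0.0275, 0.3538, 0.124] r [0.1098, -0.6072, -0.0024] deg 35.4
```

```bash
python3 -m handwheel '[-0.002,0.02,0.025,0,0,0,0, -0.002,0.025,0.025,0.01,-0.05,0,0, -0.002,0.03,0.02,0.01,-0.055,0,0, -0.002,0.03,0.015,0.01,-0.055,0,0, -0.002,0.03,0.01,0.01,-0.055,0,0, -0.002,0.03,0.01,0.01,-0.055,0,0, -0.002,0.03,0.01,0.01,-0.055,0,0, -0.002,0.03,0.005,0.01,-0.055,0,0, -0.002,0.03,0.005,0.01,-0.055,0,0, -0.002,0.03,0,0.01,-0.055,0,0, -0.002,0.03,0,0.01,-0.055,0,0, -0.002,0.02,0,0.01,-0.055,0,0]'
python3 -c "
from h import *
st();to(N+95*U,Rt(69.55))"
```

```text
t: 7.48
ee_pos: [591.3, 171.8, 248.3]
tool_rot: [[0.508, 0.133, 0.851], [0.098, 0.973, -0.21], [-0.856, 0.191, 0.481]]
force: [0.9, 0.8, -3.8]
width: 33.3
{'t': 7.483, 'joint_pos': [-0.156, 0.312, -0.37, 2.23, 1.259, 0.273, -0.271], 'ee_pos': [591.282, 171.801, 248.264], 'tool_rot': [[0.508, 0.133, 0.851], [0.098, 0.973, -0.21], [-0.856, 0.191, 0.481]], 'force': [0.885, 0.762, -3.814], 'wrist_torque': [-0.122, 0.781, -0.018], 'width': 33.315}
d [0.0023, 0.0459, 0.0083] r [0.0017, -0.0675, 0.0083] deg 3.9
```

```bash
python3 -m handwheel '[0.001,0.016,0.003,0,-0.023,0.003,0, 0.001,0.016,0.003,0,-0.023,0.003,0, 0.001,0.013,0.003,0,-0.022,0.002,0, 0,0,0,0,0,0,0, 0,0,0,0,0,0,0]'
python3 -c "
from h import *
st();to(N+95*U,Rt(69.55))"
```

```text
t: 7.9
ee_pos: [586.7, 222.8, 250.8]
tool_rot: [[0.557, 0.102, 0.824], [0.107, 0.975, -0.192], [-0.824, 0.195, 0.532]]
force: [-1.4, -0.1, -2.7]
width: 33.6
{'t': 7.9, 'joint_pos': [-0.289, 0.323, -0.354, 2.243, 1.516, 0.336, -0.599], 'ee_pos': [586.679, 222.782, 250.758], 'tool_rot': [[0.557, 0.102, 0.824], [0.107, 0.975, -0.192], [-0.824, 0.195, 0.532]], 'force': [-1.414, -0.123, -2.653], 'wrist_torque': [-0.214, 0.932, -0.067], 'width': 33.562}
d [0.0069, -0.0051, 0.0058] r [0.0046, -0.0073, -0.0116] deg 0.8
```

```bash
python3 -m handwheel '[0.004,-0.003,0.003,0.002,-0.004,-0.006,0, 0.003,-0.002,0.002,0.002,-0.003,-0.005,0, 0.006,0.001,-0.008,0,0,0,0, 0.006,0.001,-0.008,0,0,0,0, 0.006,0.001,-0.008,0,0,0,0, 0.002,0,-0.003,0,0,0,0, 0,0,0,0,0,0,0, 0,0,0,0,0,0,0]'
python3 - <<'E'
from h import *
st();to(N+(12+G)*U,Rt(69.55)); s=sensors.sense(); d=np.array(s['ee_pos'])-N; print('axial',d@U,'EA',d@EA,'EB',d@EB)
for n in('top','side','wrist'): grab(n,n[0]+'5')
a=cv2.imread('pics/t5.png')[60:210,25:225];b=cv2.imread('pics/s5.png')[70:190,160:320]
cv2.imwrite('pics/c5.png',np.hstack([cv2.resize(a,(400,300)),cv2.resize(b,(400,300))]))
E
```

```text
t: 8.57
ee_pos: [617.2, 208.6, 226.4]
tool_rot: [[0.561, 0.128, 0.818], [0.092, 0.972, -0.215], [-0.823, 0.196, 0.534]]
force: [-0.9, 0.3, -2.9]
width: 33.4
{'t': 8.567, 'joint_pos': [-0.253, 0.388, -0.347, 2.224, 1.668, 0.34, -0.728], 'ee_pos': [617.222, 208.64, 226.351], 'tool_rot': [[0.561, 0.128, 0.818], [0.092, 0.972, -0.215], [-0.823, 0.196, 0.534]], 'force': [-0.914, 0.257, -2.912], 'wrist_torque': [-0.135, 0.966, 0.002], 'width': 33.386}
d [-0.002, 0.013, -0.0011] r [0.0035, -0.0055, 0.0158] deg 1.0
axial 57.86420685816738 EA 0.3141339512138626 EB -13.19719018259
```

View pics/c5.png

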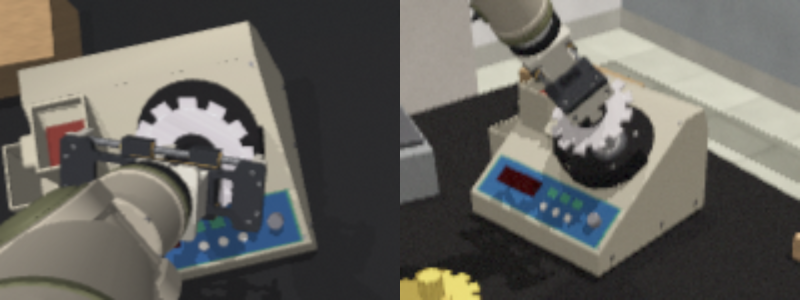

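```bash
python3 -m handwheel '[-0.001,0.004,-0.0003,0.001,-0.001,0.004,0, 0,0,0,0,0,0,0, 0,0,0,0,0,0,0]'
cat >> h.py <<'E'
def off():
    s=sensors.sense(); d=np.array(s['ee_pos'])-N; r=Ro.from_matrix(Rt(69.55).T@np.array(s['tool_rot'])).as_rotvec()
    x=np.array(s['tool_rot'])[:,0]
    R=np.array(s['tool_rot']);q=Ro.from_matrix(R@Rt(0).T).as_rotvec()
    print('t %.2f'%s['t'],'axial %.1f (hub above nose %.1f) EA %.1f EB %.1f'%(d@U,d@U-G,d@EA,d@EB),'turn %.1f'%(np.degrees(q@U)),'tilterr EA %.2f EB %.2f'%(np.degrees(x@EA),np.degrees(x@EB)),'F',np.round([s['force']@e for e in(U,EA,EB)],1),'j',np.round(s['joint_pos'],2))
E
python3 -c "
from h import *
off()"
```

```text
t: 8.97
ee_pos: [615.5, 214.2, 227.8]
tool_rot: [[0.563, 0.121, 0.817], [0.098, 0.973, -0.211], [-0.821, 0.199, 0.536]]
force: [0.0, -0.7, -2.9]
width: 33.5
t 8.97 axial 59.5 (hub above nose 14.7) EA 0.6 EB -7.4 turn 69.1 tilterr EA -0.14 EB -0.36 F [-2.3 -1.8 -0.7] j [-0.26  0.39 -0.35  2.22  1.67  0.34 -0.74]
```

```bash
python3 -m handwheel '[-0.001,0.006,0,0,-0.001,0.004,0, 0.001,0,-0.0015,0,0,0,0, 0,0,0,0,0,0,0]'
python3 - <<'E'
from h import *
off(); c5=grab('top','t6'); w6=grab('wrist','w6')
s=sensors.sense(); tip=np.array(s['ee_pos'])
c0=load('top0')
a=rect(c0,N,-33.5,36,7); n=a.shape[0]
for r in(30,22,): cv2.circle(a,(n//2,n//2),int(r*7),(0,255,0),1)
pl=tip-(G-38.5)*U
b=rect(c5,pl,1.5,72,3.5); m=b.shape[0]
cv2.circle(b,(m//2,m//2),int(65*3.5),(0,255,0),1);cv2.circle(b,(m//2,m//2),int(52*3.5),(0,255,0),1)
cv2.imwrite('pics/c6.png',np.hstack([cv2.resize(a,(400,400)),cv2.resize(b,(400,400))]))
x=np.array(s['tool_rot']); u=-x[:,0]; ea=EA-EA@u*u; ea/=np.linalg.norm(ea)
b=rect(w6,pl,1.5,72,3.5,ea,np.cross(u,ea),u); cv2.circle(b,(m//2,m//2),int(65*3.5),(0,255,0),1);cv2.circle(b,(m//2,m//2),int(52*3.5),(0,255,0),1)
cv2.imwrite('pics/c6w.png',b)
E
```

```text
t: 9.22
ee_pos: [615.2, 221.6, 226.9]
tool_rot: [[0.564, 0.115, 0.817], [0.101, 0.973, -0.207], [-0.819, 0.2, 0.537]]
force: [-0.0, -1.0, -2.4]
width: 33.8
t 9.22 axial 58.1 (hub above nose 13.3) EA 1.0 EB -0.1 turn 69.4 tilterr EA -0.02 EB -0.17 F [-1.9 -1.6 -1. ] j [-0.27  0.39 -0.36  2.22  1.68  0.35 -0.74]
```

View pics/c6.png

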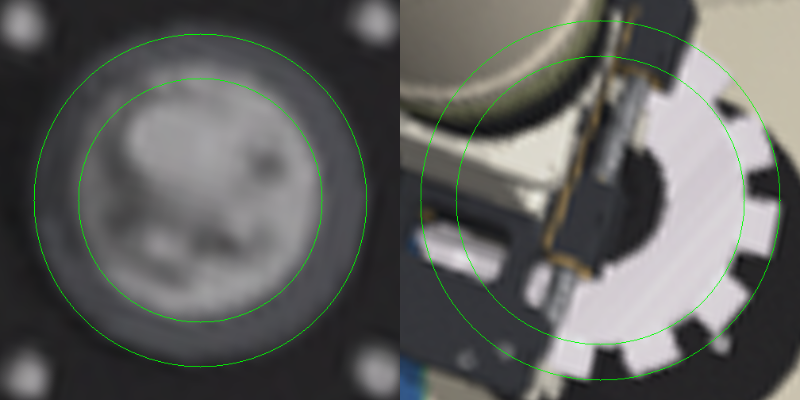

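View pics/c6w.png

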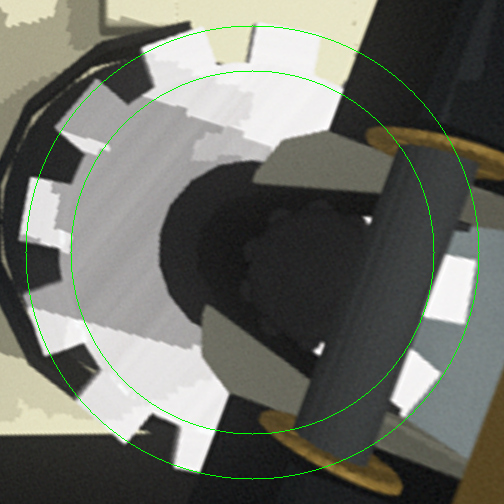

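```bash
python3 -m handwheel '[0.0017,0.0003,-0.0038,0,0,0,0, 0.0023,0.0004,-0.0033,0,0,0,0, 0.0017,0.0003,-0.0025,0,0,0,0, 0,0,0,0,0,0,0]'
python3 -c "
from h import *
off()"
```

```text
t: 9.65
ee_pos: [621.5, 222.6, 216.3]
tool_rot: [[0.564, 0.115, 0.817], [0.101, 0.973, -0.207], [-0.819, 0.2, 0.537]]
force: [-0.7, 0.9, -3.5]
width: 34.0
t 9.65 axial 45.8 (hub above nose 1.0) EA 0.1 EB -0.3 turn 69.4 tilterr EA -0.02 EB -0.17 F [-2.6 -2.4  1. ] j [-0.26  0.42 -0.37  2.22  1.73  0.36 -0.8 ]
```

```bash
for i in 1 2; do :; done; python3 -m handwheel '[0.0017,0.0003,-0.0025,0,0,0,0, 0.0017,0.0003,-0.0025,0,0,0,0]'
python3 -c "
from h import *
off()"
python3 -m handwheel '[0.0017,0.0003,-0.0025,0,0,0,0]'
python3 -c "
from h import *
off()"
```

```text
t: 9.82
ee_pos: [625.2, 223.1, 210.9]
tool_rot: [[0.564, 0.116, 0.818], [0.101, 0.973, -0.207], [-0.819, 0.2, 0.537]]
force: [-0.1, 0.1, -2.3]
width: 33.5
t 9.82 axial 39.2 (hub above nose -5.6) EA 0.0 EB -0.4 turn 69.4 tilterr EA -0.03 EB -0.17 F [-1.8 -1.4  0.1] j [-0.25  0.43 -0.37  2.22  1.76  0.37 -0.82]
t: 9.9
ee_pos: [627.2, 223.3, 208.1]
tool_rot: [[0.564, 0.116, 0.817], [0.101, 0.973, -0.208], [-0.819, 0.2, 0.537]]
force: [-0.3, -0.1, -3.1]
width: 33.7
t 9.90 axial 35.8 (hub above nose -9.0) EA 0.0 EB -0.6 turn 69.4 tilterr EA -0.03 EB -0.18 F [-2.4 -2.1 -0. ] j [-0.25  0.44 -0.38  2.21  1.77  0.37 -0.83]
```

```bash
python3 -m handwheel '[0.0013,0.0004,-0.0018,0,0,0,0, 0.0008,0.0003,-0.0012,0,0,0,0]'
python3 -c "
from h import *
off()"
python3 -m handwheel '[0.0011,0.0003,-0.0016,0,0,0,0,0,0,0,0,0,0,0]'
python3 -c "
from h import *
off()"
```

```text
t: 10.07
ee_pos: [629.8, 224.0, 204.4]
tool_rot: [[0.564, 0.116, 0.817], [0.101, 0.973, -0.208], [-0.82, 0.199, 0.537]]
force: [0.8, -0.3, -3.1]
width: 33.5
t 10.07 axial 31.2 (hub above nose -13.6) EA 0.2 EB -0.4 turn 69.4 tilterr EA -0.04 EB -0.19 F [-3.  -1.2 -0.4] j [-0.25  0.45 -0.38  2.21  1.79  0.38 -0.84]
t: 10.23
ee_pos: [631.3, 224.3, 202.3]
tool_rot: [[0.564, 0.116, 0.818], [0.101, 0.973, -0.208], [-0.82, 0.2, 0.537]]
force: [-0.6, 1.2, -2.9]
width: 33.6
t 10.23 axial 28.6 (hub above nose -16.2) EA 0.2 EB -0.3 turn 69.3 tilterr EA -0.05 EB -0.19 F [-2.1 -2.   1.3] j [-0.24  0.45 -0.38  2.21  1.79  0.38 -0.85]
```

```bash
python3 -m handwheel '[0.0008,0.0002,-0.0012,0,0,0,0]'
python3 -c "
from h import *
off()"
python3 -m handwheel '[0.0008,0.0002,-0.0012,0,0,0,0]'
python3 -c "
from h import *
off()"
```

```text
t: 10.32
ee_pos: [632.1, 224.5, 201.2]
tool_rot: [[0.564, 0.117, 0.818], [0.101, 0.973, -0.208], [-0.82, 0.2, 0.537]]
force: [0.5, 0.4, -1.9]
width: 33.7
t 10.32 axial 27.2 (hub above nose -17.6) EA 0.2 EB -0.3 turn 69.3 tilterr EA -0.05 EB -0.20 F [-1.9 -0.6  0.2] j [-0.24  0.45 -0.38  2.21  1.8   0.38 -0.85]
t: 10.4
ee_pos: [633.0, 224.7, 199.9]
tool_rot: [[0.564, 0.116, 0.817], [0.101, 0.973, -0.208], [-0.82, 0.2, 0.537]]
force: [0.6, -0.4, -3.7]
width: 33.6
t 10.40 axial 25.7 (hub above nose -19.1) EA 0.2 EB -0.2 turn 69.3 tilterr EA -0.04 EB -0.19 F [-3.3 -1.7 -0.5] j [-0.24  0.46 -0.39  2.21  1.8   0.38 -0.86]
```

```bash
python3 -m handwheel '[0.0011,0.0002,-0.0016,0,0,0,0, 0.0011,0.0002,-0.0016,0,0,0,0]'
python3 -c "
from h import *
off()"
python3 -m handwheel '[0.0011,0.0002,-0.0016,0,0,0,0, 0.0011,0.0002,-0.0016,0,0,0,0]'
python3 -c "
from h import *
off()"
```

```text
t: 10.57
ee_pos: [635.2, 225.3, 196.7]
tool_rot: [[0.564, 0.116, 0.817], [0.101, 0.973, -0.208], [-0.819, 0.2, 0.537]]
force: [-0.7, 0.8, -3.1]
width: 33.5
t 10.57 axial 21.7 (hub above nose -23.1) EA 0.3 EB -0.1 turn 69.3 tilterr EA -0.03 EB -0.18 F [-2.2 -2.2  0.9] j [-0.24  0.47 -0.39  2.21  1.82  0.39 -0.87]
t: 10.73
ee_pos: [637.6, 225.7, 193.1]
tool_rot: [[0.564, 0.116, 0.817], [0.101, 0.973, -0.208], [-0.819, 0.2, 0.537]]
force: [-0.1, -0.0, -3.3]
width: 33.6
t 10.73 axial 17.4 (hub above nose -27.4) EA 0.2 EB -0.1 turn 69.3 tilterr EA -0.03 EB -0.18 F [-2.7 -2.  -0. ] j [-0.23  0.48 -0.39  2.2   1.83  0.39 -0.88]
```

```bash
python3 -m handwheel '[0.0011,0.0002,-0.0016,0,0,0,0, 0.0006,0.0001,-0.0008,0,0,0,0]'
python3 -c "
from h import *
off()"
python3 -m handwheel '[0.0006,0.0001,-0.0008,0,0,0,0]'
python3 -c "
from h import *
off(); grab('top','t7');grab('side','s7')
a=cv2.imread('pics/t7.png')[60:210,25:225];b=cv2.imread('pics/s7.png')[70:190,160:320]
cv2.imwrite('pics/c7.png',np.hstack([cv2.resize(a,(400,300)),cv2.resize(b,(400,300))]))"
```

```text
t: 10.9
ee_pos: [639.6, 226.0, 190.3]
tool_rot: [[0.564, 0.116, 0.817], [0.101, 0.973, -0.208], [-0.819, 0.2, 0.537]]
force: [0.3, -0.2, -2.4]
width: 33.5
t 10.90 axial 13.9 (hub above nose -30.9) EA 0.2 EB -0.1 turn 69.3 tilterr EA -0.03 EB -0.18 F [-2.2 -1.2 -0.2] j [-0.23  0.48 -0.4   2.2   1.84  0.4  -0.89]
t: 10.98
ee_pos: [640.3, 226.2, 189.2]
tool_rot: [[0.564, 0.116, 0.818], [0.101, 0.973, -0.208], [-0.82, 0.2, 0.537]]
force: [-0.2, -0.1, -2.9]
width: 33.4
t 10.98 axial 12.6 (hub above nose -32.2) EA 0.2 EB -0.1 turn 69.3 tilterr EA -0.04 EB -0.18 F [-2.3 -1.9 -0.1] j [-0.23  0.48 -0.4   2.2   1.85  0.4  -0.89]
```

View pics/c7.png

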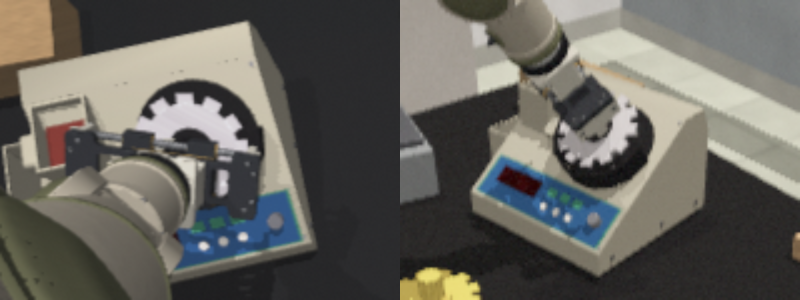

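The top and side views show the disc inside the skirt, with the hub about 2 mm from home. No contact force has shown up yet. I'll creep on until it touches.

```bash
for k in 1; do python3 -m handwheel '[0.0005,0.0001,-0.0007,0,0,0,0]' >/dev/null
python3 -c "
from h import *
off()"; done
python3 -m handwheel '[0.0004,0.0001,-0.0006,0,0,0,0]' >/dev/null
python3 -c "
from h import *
off()"
python3 -m handwheel '[0.0004,0.0001,-0.0006,0,0,0,0]' >/dev/null
python3 -c "
from h import *
off()"
```

```text
t 11.17 axial 11.9 (hub above nose -32.9) EA 0.3 EB -0.2 turn 69.3 tilterr EA -0.04 EB -0.19 F [16.4 -3.2 -3.4] j [-0.23  0.49 -0.4   2.2   1.85  0.4  -0.89]
t 11.25 axial 11.8 (hub above nose -33.0) EA 0.2 EB -0.3 turn 69.4 tilterr EA -0.01 EB -0.20 F [18.  -2.7 -2.7] j [-0.23  0.49 -0.4   2.2   1.85  0.4  -0.89]
t 11.33 axial 11.9 (hub above nose -32.9) EA 0.2 EB -0.2 turn 69.4 tilterr EA 0.04 EB -0.20 F [ 9.4 -2.1 -1. ] j [-0.23  0.49 -0.4   2.2   1.85  0.4  -0.89]
```

Firm contact of about 18 N at 33 mm of travel, which matches the measured shoulder. I'll release now.

```bash
python3 -m handwheel '[0,0,0,0,0,0,0, 0,0,0,0,0,0,0.3, 0,0,0,0,0,0,0.7, 0,0,0,0,0,0,0.7, 0,0,0,0,0,0,0.7, 0,0,0,0,0,0,0.7, 0,0,0,0,0,0,0.7, 0,0,0,0,0,0,0.7, 0,0,0,0,0,0,0.7]'
python3 -c "
from h import *
off()"
python3 -m handwheel '[0,0,0,0,0,0,0.7, 0,0,0,0,0,0,0.7]'
python3 -c "
from h import *
off()"
```

```text
t: 12.08
ee_pos: [642.4, 226.9, 191.0]
tool_rot: [[0.569, 0.115, 0.814], [0.102, 0.973, -0.208], [-0.816, 0.201, 0.542]]
force: [-0.5, 0.6, -0.4]
width: 65.0
t 12.08 axial 12.8 (hub above nose -32.0) EA 3.0 EB 0.2 turn 69.4 tilterr EA 0.31 EB -0.19 F [-0.1 -0.5  0.6] j [-0.23  0.48 -0.4   2.2   1.85  0.4  -0.89]
t: 12.25
ee_pos: [642.5, 226.9, 191.0]
tool_rot: [[0.569, 0.115, 0.814], [0.102, 0.973, -0.208], [-0.816, 0.201, 0.542]]
force: [1.0, -0.6, -0.3]
width: 65.2
t 12.25 axial 12.7 (hub above nose -32.1) EA 3.1 EB 0.2 turn 69.4 tilterr EA 0.31 EB -0.19 F [-0.7  0.5 -0.8] j [-0.23  0.48 -0.4   2.2   1.85  0.4  -0.89]
```

```bash
python3 -m handwheel '[-0.003,0,0.003,0,0,0,0.7, -0.0045,-0.0008,0.0066,0,0,0,0.7, -0.0068,-0.0012,0.0098,0,0,0,0.7, -0.0085,-0.0016,0.0123,0,0,0,0.7, -0.0085,-0.0016,0.0123,0,0,0,0.7, -0.0085,-0.0016,0.0123,0,0,0,0.7, -0.0085,-0.0016,0.0123,0,0,0,0.7, -0.0085,-0.0016,0.0123,0,0,0,0.7, -0.0085,-0.0016,0.0123,0,0,0,0.7,0,0,0,0,0,0,0.7]'
python3 - <<'E'
from h import *
off(); c=grab('wrist','w8'); grab('top','t8'); grab('side','s8')
a=cv2.imread('pics/t8.png')[60:210,25:225];b=cv2.imread('pics/s8.png')[70:190,160:320]
cv2.imwrite('pics/c8.png',np.vstack([np.hstack([cv2.resize(a,(400,300)),cv2.resize(b,(400,300))]),cv2.resize(c['img'],(400,300)).repeat(1,1) if 0 else np.hstack([cv2.resize(c['img'],(400,300)),np.zeros((300,400,3),np.uint8)])]))
for n in('w8','t8','s8'):
    c=load(n);P=pts(c);d=P-N;h=d@U;r=np.linalg.norm(d-h[...,None]*U,axis=-1);ok=c['depth']>0
    w=ok&(r>24)&(r<50)&(abs(h-4)<25)&(c['img'].min(-1)>110); q=P[w]
    if len(q)<50: print(n,len(q));continue
    for _ in range(6):
        o=np.median(q,0) if _==0 else q.mean(0); v=np.linalg.svd(q-o)[2][2]; v*=np.sign(v[2]); q=q[abs((q-o)@v)<2]
    hp=(q-N)@U
    t=ok&(r<14)&(h>30)&(h<60)
    print(n,len(q),'plate h above N %.2f (home expects %.1f) hub above shoulder(-33)'%(np.median(hp),40-33.3),'tilt err deg %.2f'%np.degrees(np.arccos(min(1,v@U))),'knob top h',np.median(h[t]) if t.any() else None)
E
```

```text
t: 13.08
ee_pos: [571.6, 215.1, 287.9]
tool_rot: [[0.567, 0.114, 0.816], [0.103, 0.973, -0.208], [-0.817, 0.202, 0.54]]
force: [0.2, 0.4, 0.8]
width: 64.9
t 13.08 axial 133.3 (hub above nose 88.5) EA -0.2 EB 1.4 turn 69.4 tilterr EA 0.19 EB -0.07 F [0.5 0.7 0.4] j [-0.29  0.24 -0.35  2.24  1.3   0.34 -0.4 ]
w8 5498 plate h above N 6.39 (home expects 6.7) hub above shoulder(-33) tilt err deg 0.36 knob top h 46.29928016487516
t8 637 plate h above N 7.68 (home expects 6.7) hub above shoulder(-33) tilt err deg 0.44 knob top h 47.554151138081934
s8 163 plate h above N 8.37 (home expects 6.7) hub above shoulder(-33) tilt err deg 0.88 knob top h 47.96092537522103
```

View pics/c8.png

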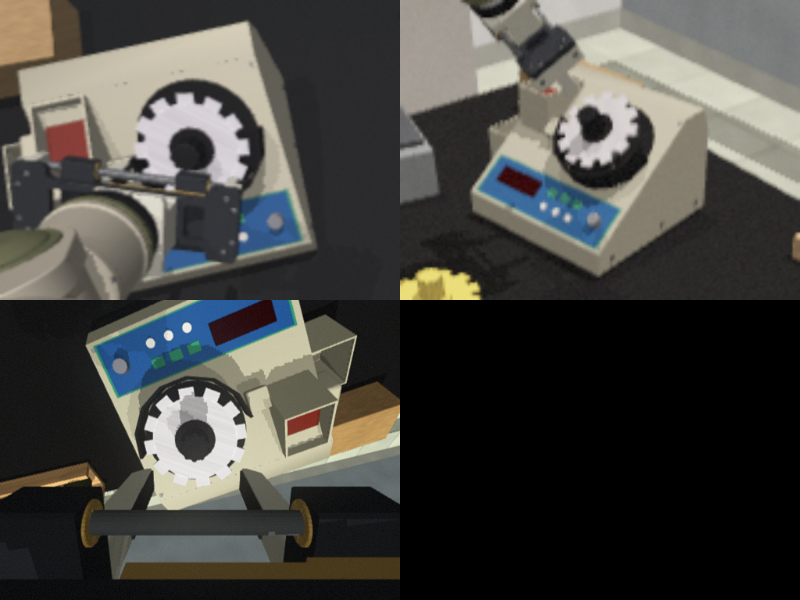

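Run:
```python
from h import *
a=load('top0')['img'].astype(int);b=load('t8')['img'].astype(int)
d=np.abs(a-b).max(-1)>60; print('changed px in bystander area', d[100:310,200:400].sum(), 'of which at old disc', d[125:190,240:305].sum())
st(); print(order.finish_job())
```

```text
changed px in bystander area 1334 of which at old disc 1334
{'t': 13.233, 'joint_pos': [-0.29, 0.247, -0.348, 2.24, 1.303, 0.335, -0.404], 'ee_pos': [572.668, 214.698, 285.358], 'tool_rot': [[0.565, 0.115, 0.817], [0.102, 0.973, -0.208], [-0.819, 0.201, 0.538]], 'force': [0.832, -1.06, 0.47], 'wrist_torque': [-0.051, 0.535, -0.024], 'width': 64.775}
the job is handed in; nothing more can be done
None
```

The notched disc is on the counter's spindle, fully home against the shoulder and released; I handed the job in at 13.2 s. I picked it up by its knob and aligned it using the spline angle read from the wrist image (about 20°). The teeth engaged at the first angle tried, so no searching turn was needed. It then slid down until it met the shoulder at about 33 mm, with roughly 18 N of contact force.

**Last checks:**
- **Seating:** the wrist camera puts the plate within 0.4 mm of its home height, with the axis 0.4° off. The top and side cameras read 1.0 and 1.7 mm high, with tilts of 0.4° and 0.9°. All of these are inside the 4 mm and 4° limits, and the differences fit the roughly 2 mm camera calibration.
- **Bystanders:** comparing top views from before and after, the only change in the bystander area is where the disc stood.
- **Arm:** it is clear of everything, with only sensor noise on the force reading.

**Disagreed or off:**
- **On release:** the tool shifted about 3 mm sideways as the fingers opened, so it had been holding a small side load. The disc stayed seated.
- **Joint 6:** during the first look at the spindle it read 0.107 rad, just past its stated lower limit of 0.11 rad. No fault was reported, and it stayed at 0.27 rad or more in every later reading I took.

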